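# Put the microscope desk's samples, lenses and glassware away

### The arm

A 6-joint arm with a two-finger parallel gripper is mounted at the origin on the work surface. World frame = base frame: x ahead of the robot, y to its left, z up, the work surface at z = 0. Lengths are in m, angles in rad, forces in N, time in s.
With the tool pointing down it reaches from about 0.35 to 1 m from the base axis. Payload 7.1 kg.
Tool frame: the origin (TCP) lies between the finger pads; the fingertips stand 19 mm ahead of it and the grasp point (between the pads) is the TCP (nose_length is the distance from the TCP to the fingertips, in m); z points along the fingers, y is the direction in which the jaws open and shut (so a half turn about z gives the same grasp; the last joint's range is limited). The gripper opens to 85 mm and grips with 20 to 120 N. Pads are 22 mm wide; open, the fingers measure 114 mm over their backs; the gripper's body (76 mm by 85 mm) begins 54 mm behind the grasp point. The pads swing forward as they close: fully open they stand 13 mm farther back than shut.
Start: joints at [1.141, 0.423, 1.63, -0, 1.089, -0.019], TCP at [0.25, 0.573, 0.25] pointing down, gripper open.
Joint ranges: [-3, 3], [-0.9, 2.11], [0.09, 2.58], [-1.31, 4.45], [0.11, 2.69], [-2.54, 2.54]. Speed limits (rad/s): [2.39, 2.39, 3.01, 3.14, 3.14, 3.14].

### API

Orientations are given as a unit quaternion [w, x, y, z].
In Python, from station import * gives the robot as it stands. The module is installed in compiled form; this text tells all that it offers.
- The arm moves only by the tool carry_out, never from a script. Its argument "motion" is a list of rows, each a list of 7 numbers: the gripper's target within -1 to 1 (shut at 1, half-way at 0, fully open at -1), then the shift along the tool's x, y, z in m, then the turn, a rotation vector about the tool's x, y, z in rad. In form: [[jaw, tx, ty, tz, wx, wy, wz], ...]. A call has 1 to 8 rows; each row is the pose to reach, as a shift and turn from the pose measured when the call began, along the tool's axes at that moment; what a row does not reach only later rows make up. A row lasts 1/10 s, in which the tool goes at most 50 mm and 8.59 degrees, less where a joint would pass 70% of its speed; a pose out of reach is approached as far as the arm can. A call with a gripper value outside its range is refused whole. The fingers move at their own pace and stop on an object; "grip_force" is the grip in N (left out, the last holds). Time passes only in rows, so rows that repeat a pose let the fingers close. It gives the time, the measured TCP pose, the force and the opening at its end, in the units of the state.
- get_obs(): the state, without advancing time (a new reading comes with each control period).
- capture(name): name is "scene" or "top"; returns the picture (384x512x3 uint8, red, green, blue); there is no depth.
- calibration(name): a dict with "mtx" (3x3 intrinsics, pixels), "R" (3x3) and "t" (3): a world point X has camera coordinates R X + t. Camera axes: x right, y down, z forward; pixel columns grow to the right and rows downward; lengths in m; the calibration is good to about 2 mm. A picture is of the moment at which its call begins. calibration takes no time and is no camera call.
- hand_in(): hands the job in, once; it reports no verdict.
The state is a dict: "clock": time; "joint_positions": joint angles; "joint_vel": joint speeds; "joint_torque": joint torques, N m; "tool_pos": TCP position; "eef_rot": TCP orientation; "ft_force": force on the tool from outside, world axes, zero at the start; "moment": the same for the moment, N m; "opening": finger opening in m.
Only numpy, scipy, OpenCV 4.12 (cv2) and the standard library are available. Lean on these libraries where they do the work, as an engineer would, in place of code of your own. Each camera call takes 0.05 s, during which the arm holds its last target. There are 200 camera calls.

### The job

The viewing session is over: put away what is lying about on the microscope desk. Stand the two lidded sample jars in the white crate, one in each bay; stand each of the two objective lenses in the foam pocket cut for its size, the wide one in the large pocket and the slim one in the small; and lay the used glass dish flat in the steel washing-up tray. Set everything down gently, never dropping it or knocking it over, and leave the timer and the tweezers where they are.

Things in the scene. Friction and masses are not known exactly. Their poses are not given: they have to be found in the camera images.
- jar_a_c (a point): one of two identical lidded sample jars: green glass, white screw lid, 56 mm diameter from bottom to lid, 82 mm tall, standing upright; this point is its centre, half-way up (41 mm above its underside), z up. The lid takes up the top 19 mm. About 0.15 to 0.22 kg. May be gripped around the lid or the body.
- jar_b_c (a point): the other sample jar, same as jar_a; this point is its centre, 41 mm above its underside
- lens_wide_c (a point): wide, short objective lens: matt black round barrel, 52 mm diameter, 58 mm tall, standing upright on its narrower steel mount (42 mm diameter, lowest 10 mm) with the front glass on top; this point is its centre, 29 mm above its underside. The 52 mm barrel runs from 24 to 58 mm above the underside. About 0.22 to 0.35 kg.
- lens_slim_c (a point): slim, tall objective lens: bare aluminium round barrel with black rings, 34 mm diameter, 80 mm tall, standing upright with the small front glass on top; this point is its centre, 40 mm above its underside. About 0.16 to 0.25 kg.
- dish_c (a point): used empty glass dish with its lid on (lid fixed to it): flat clear round disc, 60 mm diameter, 16 mm thick, lying flat; this point is its centre, 8 mm above its underside. The lid, the widest part, is the upper 9 mm. About 0.05 kg.
- sample_crate: fixed white plastic open crate for the sample jars: 92 mm (its x) by 180 mm (its y), 40 mm high, walls and one middle divider 4 mm thick, floor about 4 mm thick. The divider makes two square bays, 84 mm each way inside, whose centres lie 44 mm either side of the crate's origin along its y axis. Origin: centre of the underside, on the desk; z up.
- lens_tray: fixed black case tray filled with grey foam, for the lenses: 108 mm (its x) by 180 mm (its y), 35 mm high, with two square pockets 25 mm deep; their floors are 10 mm above the desk. The large pocket, 74 mm square, for the wide lens, is centred 40 mm from the origin towards the tray's +y; the small pocket, 56 mm square, for the slim lens, is centred 42 mm from the origin towards -y. Origin: centre of the underside, on the desk; z up.
- wash_tray: fixed shallow stainless steel tray for used glassware: 112 mm (its x) by 172 mm (its y) outside the walls, 28 mm high, walls and floor 3 mm, a rolled rim standing out 6 mm all round, empty inside (106 by 166 mm). Origin: centre of the underside, on the desk; z up.
- timer_c (a point): bench timer, a flat white plastic box 52 by 56 mm, 18 mm thick, with a grey-green display and three grey buttons, lying loose among the things; it stays where it is. This point is its centre
- tweezers_c (a point): steel tweezers lying loose on the desk in a gap between the trays, 120 mm long (its x), 12 mm wide, 8 mm high; they stay where they are. This point is their centre, 4 mm up

How it is judged:
By the outcome, as a careful person would: the job done as asked, in the order asked, and still so for the second after the job is handed in, with the robot touching nothing.
It also fails if it takes over 128 s, if anything falls off the work surface, if the arm or the gripper's body presses on something with over 40 N, if the wrist force passes 120 N, or if a joint passes its speed limit or range.

## Working session

There is one attempt and no reset: what is moved stays moved. The work goes in short steps, Python scripts to look and compute and a tool call to move; the robot and the scene stay as the last step left them, time stands still between calls to the robot, and variables do not carry over. Pictures are saved under pics/ and viewed, about 12 in all and at most 16, crops included, and the job is handed in when it is done.

Besides the shell and the picture viewer there is one more tool, called after "Request:" in YAML: its name, and indented under it one key for each argument. carry_out: Moves the arm, as the interface text tells. Its arguments: {"type":"object","properties":{"motion":{"type":"array"},"grip_force":{"type":"number"}},"required":["motion"]}

```bash
mkdir -p pics; python3 - <<'E'
from station import *
import cv2
for n in("scene","top"):
    im=capture(n); cv2.imwrite(f"pics/{n}0.png",cv2.resize(im[:,:,::-1],(800,600),interpolation=cv2.INTER_CUBIC))
    cv2.imwrite(f"pics/{n}_raw.png",im[:,:,::-1]); c=calibration(n); print(n,c, -c["R"].T@c["t"])
print(get_obs())
E
```

```text
scene {'mtx': array([[407.51057077,   0.        , 252.58189054],
       [  0.        , 407.51057077, 193.58813993],
       [  0.        ,   0.        ,   1.        ]]), 'R': array([[-0.79325543,  0.6088809 , -0.00314342],
       [ 0.41311618,  0.53440456, -0.73739188],
       [-0.44730397, -0.58623871, -0.67545787]]), 't': array([ 0.3957097 , -0.17002255,  1.19642526])} [0.91930371 0.55131154 0.68400549]
top {'mtx': array([[416.81630415,   0.        , 259.97617691],
       [  0.        , 416.81630415, 187.82572458],
       [  0.        ,   0.        ,   1.        ]]), 'R': array([[-1.76872571e-02, -9.99843301e-01, -7.31039776e-04],
       [-9.85703366e-01,  1.75596425e-02, -1.67572469e-01],
       [ 1.67559047e-01, -2.24330897e-03, -9.85859490e-01]]), 't': array([-0.00777668,  0.47660277,  0.86813703])} [ 0.32418719 -0.01419694  0.93572095]
{'clock': 0.1, 'joint_positions': array([ 1.14101667e+00,  4.23789887e-01,  1.63062997e+00,  1.89333568e-06,
        1.08855562e+00, -1.90072669e-02]), 'joint_vel': array([-0.00013525, -0.00119294, -0.00254402, -0.00105434, -0.00076309,
       -0.0008087 ]), 'joint_torque': array([ 1.05807536e-03, -5.58432627e+01, -2.82444155e+01,  5.33453260e-06,
        2.99769010e-03,  5.77112033e-06]), 'tool_pos': array([0.24935911, 0.57259215, 0.24960104]), 'eef_rot': array([-1.54667400e-04,  2.03945634e-01,  9.78981971e-01, -6.73893089e-04]), 'ft_force': array([-0.20425949, -0.61619551, -0.46985143]), 'moment': array([-0.00982418,  0.03126565,  0.05825453]), 'opening': 0.0853481924112589}
```

View pics/scene0.png

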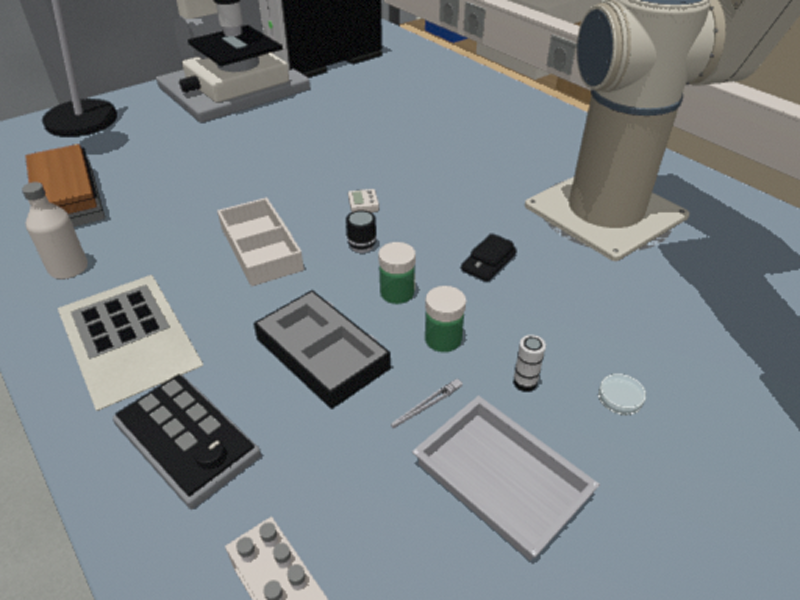

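View pics/top0.png

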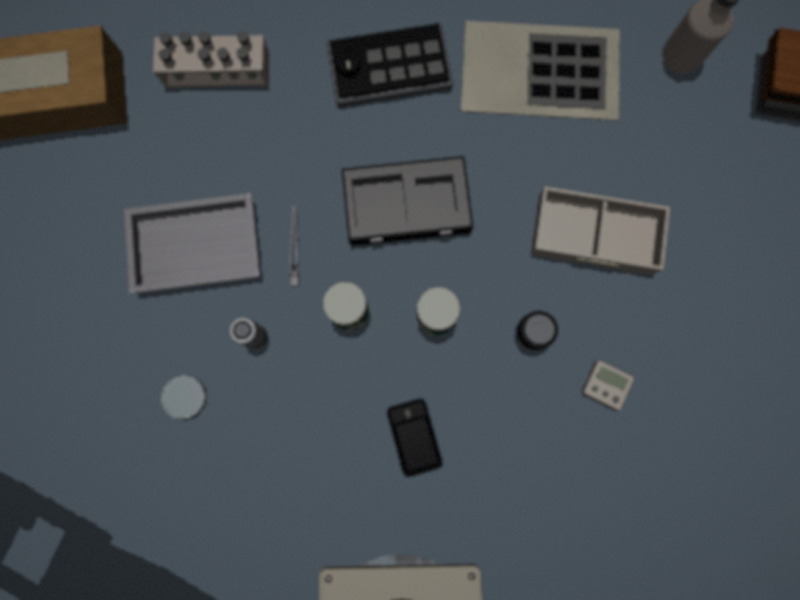

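The scene view shows every object, and the top view looks straight down with x up and y left. In the 800x600 top view:

| Object | Position (px) |
|---|---|
| Jars | (345,303), (438,309) |
| Wide lens | (538,330) |
| Slim lens | (243,330) |
| Dish | (183,397) |
| Crate | (602,230) |
| Foam tray | (407,198) |
| Wash tray | (192,243) |

Next I'll zoom in and measure.

```bash
cat > h.py <<'E'
import numpy as np,cv2
from station import *
from scipy.spatial.transform import Rotation as Ro
def ray(n,uv,z):
    c=calibration(n);R,t=c["R"],c["t"];o=-R.T@t
    d=R.T@np.linalg.inv(c["mtx"])@np.array([uv[0],uv[1],1.])
    return (o+d*(z-o[2])/d[2])
def proj(n,X):
    c=calibration(n);p=c["mtx"]@(c["R"]@np.asarray(X,float)+c["t"]);return p[:2]/p[2]
E
python3 - <<'E'
from h import *
im=cv2.imread("pics/top_raw.png"); 
desk=cv2.medianBlur(im,5); d=np.median(im.reshape(-1,3),0); print(d)
lab=cv2.cvtColor(im,cv2.COLOR_BGR2LAB).astype(float)
def blob(name,c,r,z,f):
    x,y=int(c[0]*.64),int(c[1]*.64); roi=im[y-r:y+r,x-r:x+r].astype(int)
    m=f(roi).astype(np.uint8); n,l,s,ce=cv2.connectedComponentsWithStats(m)
    i=1+np.argmax(s[1:,4]); p=ce[i]+[x-r,y-r]
    w=s[i]; print(name,p.round(1),w[2:],ray("top",p,z).round(4), "dia mm",(w[2:4]*(.936-z)/417*1000).round(0))
br=lambda r:r.max(2)>115
blob("jar L",(345,303),22,.082,br); blob("jar R",(438,309),22,.082,br)
blob("dish",(183,397),22,.014,lambda r:r.max(2)>100)
dk=lambda r:r.max(2)<50
blob("wide",(538,330),20,.05,dk)
blob("slimtop",(243,330),16,.08,br)
blob("timer",(608,385),22,.018,br)
T=np.zeros((600,800,3),np.uint8)
def crop(cx,cy,w,h,s,ox,oy):
    x,y=int(cx*.64-w/2),int(cy*.64-h/2); c=cv2.resize(im[y:y+h,x:x+w],None,fx=s,fy=s,interpolation=cv2.INTER_CUBIC)
    c=cv2.convertScaleAbs(c,alpha=1.5); T[oy:oy+h*s,ox:ox+w*s]=c; print("crop origin",x,y,"at",ox,oy)
crop(602,230,100,75,4,0,0);crop(407,198,100,75,4,400,0);crop(192,243,100,75,4,0,300)
crop(243,330,50,37,4,400,300);crop(538,330,50,37,4,600,300);crop(295,245,50,37,4,400,450);crop(183,397,50,37,4,600,450)
cv2.imwrite("pics/z.png",T)
E
```

```text
[90. 82. 73.]
jar L [219.8 193.3] [ 27  26 553] [0.4592 0.0673 0.082 ] dia mm [55. 53.]
jar R [280.2 196.6] [ 27  26 553] [ 0.4502 -0.0577  0.082 ] dia mm [55. 53.]
dish [116.  253.6] [ 29  29 617] [0.3407 0.3007 0.014 ] dia mm [64. 64.]
wide [340.  214.7] [ 27  27 240] [ 0.4136 -0.1857  0.05  ] dia mm [57. 57.]
slimtop [154.1 206.4] [16  9 33] [0.4347 0.2035 0.08  ] dia mm [33. 18.]
timer [388.9 247.1] [ 30  30 361] [ 0.344 -0.295  0.018] dia mm [66. 66.]
crop origin 335 109 at 0 0
crop origin 210 89 at 400 0
crop origin 72 118 at 0 300
crop origin 130 192 at 400 300
crop origin 319 192 at 600 300
crop origin 163 138 at 400 450
crop origin 92 235 at 600 450
```

View pics/z.png

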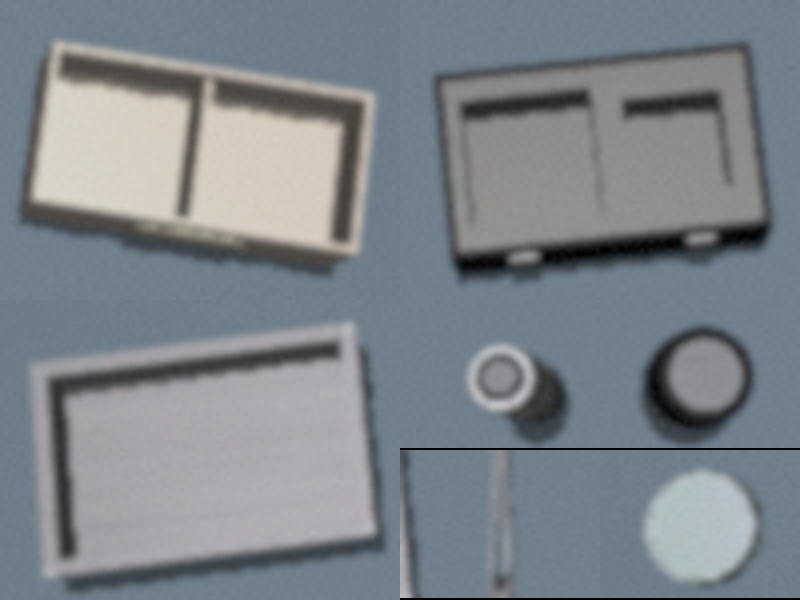

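Rim corners are clear in the crops. In the foam tray the large pocket is on the left, towards +y. Next I'll triangulate, check sizes, and cross-check in the scene view.

```bash
python3 - <<'E'
from h import *
def tray(n,P,off,org,z):
    W=np.array([ray("top",np.array([(p[0]-off[0])/4+org[0]-.4,(p[1]-off[1])/4+org[1]-.4]),z) for p in P])
    c=W.mean(0); e=(W[0]+W[3]-W[1]-W[2])/2; a=np.degrees(np.arctan2(e[1],e[0]))
    s=[np.linalg.norm(W[i]-W[(i+1)%4])*1000 for i in range(4)]
    print(n,c.round(4),"yaxis deg",a.round(1),"sides",np.round(s)); y=e/np.linalg.norm(e)
    return c,y
c,y=tray("crate",[(53,42),(376,92),(358,256),(29,208)],(0,0),(335,109),.04); print(c+.044*y,c-.044*y)
c,y=tray("lens",[(437,76),(747,44),(768,225),(457,257)],(400,0),(210,89),.035); print(c+.04*y,c-.042*y)
c,y=tray("wash",[(30,362),(354,322),(378,536),(45,575)],(0,300),(72,118),.028)
O={"jarL":ray("top",(219.8,193.3),.082),"jarR":ray("top",(280.2,196.6),.082),"slim":ray("top",(155,211),.08),"wide":ray("top",(344.5,210.2),.058),"dish":ray("top",(116.5,253.7),.015)}
im=cv2.imread("pics/scene_raw.png"); S=2.8
x0,y0=210,110; v=cv2.resize(im[y0:y0+210,x0:x0+220],None,fx=S,fy=S,interpolation=cv2.INTER_CUBIC)
for k,X in O.items():
    r={"jarL":28,"jarR":28,"slim":17,"wide":26,"dish":30}[k]/1000
    print(k,X.round(4))
    q=np.array([(proj("scene",X+[r*np.cos(t),r*np.sin(t),0])-[x0,y0]+.5)*S for t in np.linspace(0,6.28,40)])
    cv2.polylines(v,[q.astype(np.int32)],True,(0,0,255),1)
cv2.imwrite("pics/chk.png",v)
E
```

```text
crate [ 0.566  -0.2962  0.04  ] yaxis deg 80.1 sides [181.  95. 181.  97.]
[ 0.57359056 -0.25288052  0.04      ] [ 0.55843476 -0.33956559  0.04      ]
lens [ 0.6183 -0.0192  0.035 ] yaxis deg 95.1 sides [177. 107. 174. 106.]
[0.61470054 0.02059721 0.035     ] [ 0.62198227 -0.06107883  0.035     ]
wash [0.5597 0.2912 0.028 ] yaxis deg 96.1 sides [184. 125. 185. 123.]
jarL [0.4593 0.0673 0.082 ]
jarR [ 0.4501 -0.0577  0.082 ]
slim [0.425  0.2013 0.08  ]
wide [ 0.4222 -0.1942  0.058 ]
dish [0.3404 0.2994 0.015 ]
```

View pics/chk.png

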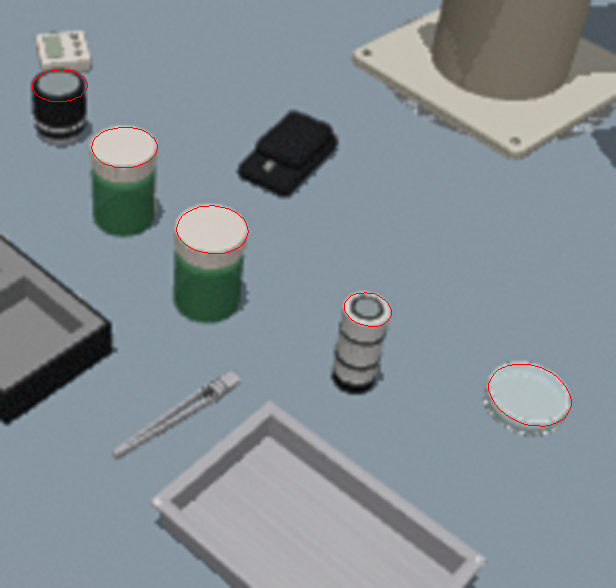

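```bash
cat >> h.py <<'E'
def to(x,y,z,deg):
    o=get_obs();q=o["eef_rot"];R=Ro.from_quat([q[1],q[2],q[3],q[0]])
    a=np.radians(deg);c,s=np.cos(a),np.sin(a)
    best=None
    for k in(1,-1):
        T=Ro.from_matrix(np.array([[-s*k,c*k,0],[c*k,s*k,0],[0,0,-1]]).T)
        w=(R.inv()*T).as_rotvec()
        if best is None or np.linalg.norm(w)<np.linalg.norm(best): best=w
    d=R.inv().apply(np.array([x,y,z])-o["tool_pos"])
    print("t",o["clock"],"shift",d.round(4),"turn",best.round(4),"|d|",np.linalg.norm(d).round(3),"open",round(o["opening"],4),"F",o["ft_force"].round(1),"p",o["tool_pos"].round(4),"j6",o["joint_positions"][5].round(2))
E
sed -i 's/T=Ro.*/T=Ro.from_matrix(np.array([[-s*k,c*k,0],[c*k,s*k,0],[0,0,-1]]).T)/' h.py
python3 -c "
from h import *
to(.45,-.058,.2,-10)"
```

```text
t 0.1 shift [-0.4358 -0.4979  0.0503] turn [-1.2000e-03  9.0000e-04  1.3346e+00] |d| 0.664 open 0.0853 F [-0.2 -0.6 -0.5] p [0.2494 0.5726 0.2496] j6 -0.02
```

Request:
carry_out:
  motion:
    - [-1,-0.029,-0.033,0.003,0,0,0.089]
    - [-1,-0.058,-0.066,0.006,0,0,0.178]
    - [-1,-0.087,-0.1,0.01,0,0,0.267]
    - [-1,-0.116,-0.133,0.013,0,0,0.356]
    - [-1,-0.145,-0.166,0.016,0,0,0.445]
    - [-1,-0.174,-0.199,0.02,0,0,0.534]
    - [-1,-0.203,-0.232,0.023,0,0,0.623]
    - [-1,-0.232,-0.265,0.027,0,0,0.712]
  grip_force: 35

```text
clock: 0.9
tool_pos: [0.3563, 0.2353, 0.2228]
eef_rot: [0.0, 0.534, 0.846, -0.001]
ft_force: [0.9, 0.5, 0.2]
opening: 0.0854
```

```bash
python3 -c "
from h import *
to(.45,-.058,.2,-10)"
```

```text
t 0.9 shift [-0.305  -0.0415  0.0232] turn [-0.0007  0.0012  0.6193] |d| 0.309 open 0.0854 F [0.9 0.5 0.2] p [0.3563 0.2353 0.2228] j6 0.11
```

Request:
carry_out:
  motion:
    - [-1,-0.045,-0.006,0.004,0,0,0.09]
    - [-1,-0.09,-0.012,0.008,0,0,0.18]
    - [-1,-0.135,-0.018,0.011,0,0,0.27]
    - [-1,-0.18,-0.024,0.014,0,0,0.36]
    - [-1,-0.22,-0.03,0.017,0,0,0.45]
    - [-1,-0.26,-0.036,0.02,0,0,0.54]
    - [-1,-0.29,-0.04,0.023,0,0,0.619]
    - [-1,-0.305,-0.0415,0.023,0,0,0.619]

```text
clock: 1.7
tool_pos: [0.4503, -0.06, 0.1998]
eef_rot: [0.0, 0.767, 0.642, -0.001]
ft_force: [0.2, 1.0, 0.2]
opening: 0.0857
```

```bash
python3 -c "
from h import *
to(.45,-.058,.066,-10)"
```

```text
t 1.7 shift [ 0.0021 -0.0005  0.1338] turn [-0.0008  0.0015 -0.003 ] |d| 0.134 open 0.0857 F [0.2 1.  0.2] p [ 0.4503 -0.06    0.1998] j6 0.02
```

Request:
carry_out:
  motion:
    - [-1,0.002,0,0.03,0,0,0]
    - [-1,0.002,0,0.065,0,0,0]
    - [-1,0.002,0,0.1,0,0,0]
    - [-1,0.002,0,0.122,0,0,0]
    - [-1,0.002,0,0.134,0,0,0]
    - [-1,0.002,0,0.134,0,0,0]
    - [0,0.002,0,0.134,0,0,0]
    - [0.2,0.002,0,0.134,0,0,0]

```text
clock: 2.5
tool_pos: [0.4513, -0.0582, 0.0669]
eef_rot: [0.001, 0.767, 0.642, -0.0]
ft_force: [-2.6, 0.5, 1.1]
opening: 0.0594
```

Request:
carry_out:
  motion:
    - [0.5,0,0,0,0,0,0]
    - [0.8,0,0,0,0,0,0]
    - [1,0,0,0,0,0,0]
    - [1,0,0,0,0,0,0]
    - [1,0,0,0,0,0,0]
    - [1,0,0,0,0,0,0]

```text
clock: 3.1
tool_pos: [0.4515, -0.0583, 0.0672]
eef_rot: [0.001, 0.767, 0.642, 0.0]
ft_force: [-1.5, 0.8, 6.4]
opening: 0.0551
```

```bash
python3 -c "
from h import *
to(.5584,-.3396,.2,-10)"
```

```text
t 3.1 shift [-0.2583  0.155  -0.1322] turn [ 0.0017  0.0014 -0.0025] |d| 0.329 open 0.0551 F [-1.5  0.8  6.4] p [ 0.4515 -0.0583  0.0672] j6 0.03
```

Request:
carry_out:
  motion:
    - [1,0,0,-0.01,0,0,0]
    - [1,0,0,-0.035,0,0,0]
    - [1,0,0,-0.07,0,0,0]
    - [1,0,0,-0.105,0,0,0]
    - [1,-0.01,0.006,-0.128,0,0,0]
    - [1,-0.035,0.021,-0.132,0,0,0]
    - [1,-0.07,0.042,-0.132,0,0,0]
    - [1,-0.105,0.063,-0.132,0,0,0]

```text
clock: 3.9
tool_pos: [0.4951, -0.1734, 0.2005]
eef_rot: [0.001, 0.767, 0.642, 0.0]
ft_force: [0.5, -0.1, -1.8]
opening: 0.055
```

```bash
python3 -c "
from h import *
to(.5584,-.3396,.2,-10)"
```

```text
t 3.9 shift [-0.1525  0.0914  0.0009] turn [ 0.0026  0.0015 -0.0014] |d| 0.178 open 0.055 F [ 0.5 -0.1 -1.8] p [ 0.4951 -0.1734  0.2005] j6 -0.18
```

Request:
carry_out:
  motion:
    - [1,-0.035,0.021,0,0,0,0]
    - [1,-0.07,0.042,0,0,0,0]
    - [1,-0.1,0.06,0,0,0,0]
    - [1,-0.128,0.077,0,0,0,0]
    - [1,-0.146,0.088,0,0,0,0]
    - [1,-0.1525,0.0915,0,0,0,0]
    - [1,-0.1525,0.0915,0.01,0,0,0]
    - [1,-0.1525,0.0915,0.03,0,0,0]

```text
clock: 4.7
tool_pos: [0.5588, -0.3391, 0.1715]
eef_rot: [0.002, 0.766, 0.642, 0.001]
ft_force: [-0.0, -0.1, -1.2]
opening: 0.0549
```

```bash
python3 -c "
from h import *
to(.5584,-.3396,.0712,-10)
im=capture('top');cv2.imwrite('pics/j1.png',cv2.resize(im[80:240,250:480,::-1],None,fx=3.4,fy=3.4))"
```

```text
t 4.7 shift [-0.0003 -0.0007  0.1003] turn [ 0.0044  0.0019 -0.0013] |d| 0.1 open 0.0549 F [-0.  -0.1 -1.2] p [ 0.5588 -0.3391  0.1715] j6 -0.39
```

View pics/j1.png

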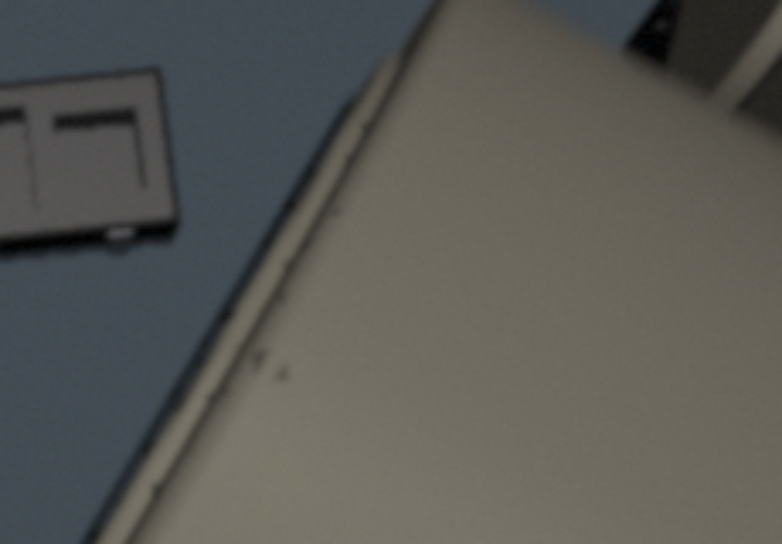

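The arm hides the top view here, so I'll lower by force feedback.

Request:
carry_out:
  motion:
    - [1,0,-0.0007,0.03,0,0,0]
    - [1,0,-0.0007,0.055,0,0,0]
    - [1,0,-0.0007,0.075,0,0,0]
    - [1,0,-0.0007,0.087,0,0,0]
    - [1,0,-0.0007,0.094,0,0,0]
    - [1,0,-0.0007,0.097,0,0,0]
    - [1,0,-0.0007,0.098,0,0,0]
    - [1,0,-0.0007,0.099,0,0,0]

```text
clock: 5.55
tool_pos: [0.555, -0.3365, 0.0712]
eef_rot: [-0.002, 0.766, 0.643, -0.001]
ft_force: [-10.9, 7.1, 29.2]
opening: 0.0553
```

Request:
carry_out:
  motion:
    - [1,0,0,0.0005,0,0,0]
    - [1,0,0,0.001,0,0,0]
    - [1,0,0,0.001,0,0,0]

```text
clock: 5.85
tool_pos: [0.5558, -0.3368, 0.0713]
eef_rot: [-0.001, 0.766, 0.643, -0.0]
ft_force: [-2.2, 0.4, 6.5]
opening: 0.0547
```

Underside sits at z≈0.004, which is the crate floor. Release gently and look.

Request:
carry_out:
  motion:
    - [0.2,0,0,0,0,0,0]
    - [0,0,0,0,0,0,0]
    - [-0.3,0,0,0,0,0,0]
    - [-0.6,0,0,0,0,0,0]
    - [-0.8,0,0,0,0,0,0]
    - [-0.8,0,0,0,0,0,0]

```text
clock: 6.45
tool_pos: [0.5556, -0.3367, 0.0711]
eef_rot: [-0.001, 0.766, 0.643, -0.0]
ft_force: [0.1, 0.3, 0.1]
opening: 0.0769
```

Request:
carry_out:
  motion:
    - [-0.8,0,0,-0.02,0,0,0]
    - [-0.8,0,0,-0.05,0,0,0]
    - [-0.9,0,0,-0.09,0,0,0]
    - [-1,0,0,-0.13,0,0,0]
    - [-1,0,0,-0.13,0,0,0]

```text
clock: 6.95
tool_pos: [0.5589, -0.3387, 0.2074]
eef_rot: [0.004, 0.766, 0.643, 0.001]
ft_force: [0.3, -0.4, -0.5]
opening: 0.0854
```

```bash
python3 -c "
from h import *
to(.4593,.0673,.2,-10)
im=capture('scene');cv2.imwrite('pics/j1b.png',cv2.resize(im[80:260,120:340,::-1],None,fx=3.3,fy=3.3))"
```

```text
t 6.95 shift [ 0.3825 -0.1688  0.005 ] turn [ 0.0074  0.0032 -0.0006] |d| 0.418 open 0.0854 F [ 0.3 -0.4 -0.5] p [ 0.5589 -0.3387  0.2074] j6 -0.39
```

View pics/j1b.png

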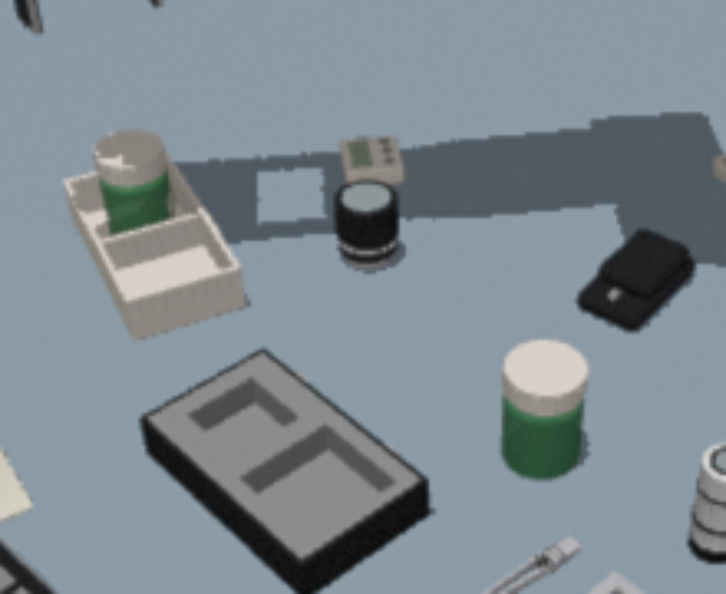

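The first jar stands upright in the far bay (crop ~(132,180)). The second jar is at (543,408).

Request:
carry_out:
  motion:
    - [-1,0.02,-0.009,0,0,0,0]
    - [-1,0.06,-0.026,0,0,0,0]
    - [-1,0.105,-0.046,0,0,0,0]
    - [-1,0.15,-0.066,0,0,0,0]
    - [-1,0.195,-0.086,0,0,0,0]
    - [-1,0.24,-0.106,0,0,0,0]
    - [-1,0.285,-0.126,0,0,0,0]
    - [-1,0.325,-0.143,0.005,0,0,0]

```text
clock: 7.8
tool_pos: [0.4719, 0.0089, 0.1978]
eef_rot: [0.001, 0.766, 0.643, 0.0]
ft_force: [0.8, -1.2, -0.1]
opening: 0.0857
```

```bash
python3 -c "
from h import *
to(.4593,.0673,.066,-10)"
```

```text
t 7.8 shift [ 0.0555 -0.0229  0.1317] turn [ 0.0025  0.0017 -0.0005] |d| 0.145 open 0.0857 F [ 0.8 -1.2 -0.1] p [0.4719 0.0089 0.1978] j6 0.17
```

Request:
carry_out:
  motion:
    - [-1,0.035,-0.015,0,0,0,0]
    - [-1,0.0555,-0.023,0.005,0,0,0]
    - [-1,0.0555,-0.023,0.03,0,0,0]
    - [-1,0.0555,-0.023,0.065,0,0,0]
    - [-1,0.0555,-0.023,0.1,0,0,0]
    - [-1,0.0555,-0.023,0.122,0,0,0]
    - [-1,0.0555,-0.023,0.1315,0,0,0]
    - [-1,0.0555,-0.023,0.1315,0,0,0]

```text
clock: 8.6
tool_pos: [0.4578, 0.0671, 0.0646]
eef_rot: [0.0, 0.766, 0.643, -0.001]
ft_force: [-0.7, -0.2, 0.7]
opening: 0.0854
```

Request:
carry_out:
  motion:
    - [0,0,0,0,0,0,0]
    - [0.3,0,0,0,0,0,0]
    - [0.6,0,0,0,0,0,0]
    - [1,0,0,0,0,0,0]
    - [1,0,0,0,0,0,0]
    - [1,0,0,0,0,0,0]
    - [1,0,0,0,0,0,0]

```text
clock: 9.3
tool_pos: [0.4585, 0.0671, 0.0657]
eef_rot: [0.001, 0.766, 0.643, -0.001]
ft_force: [-1.0, -0.4, 7.1]
opening: 0.0549
```

```bash
python3 -c "
from h import *
to(.5736,-.2529,.2,-10)"
```

```text
t 9.3 shift [-0.2954  0.1692 -0.1335] turn [ 0.0006  0.0023 -0.0005] |d| 0.366 open 0.0549 F [-1.  -0.4  7.1] p [0.4585 0.0671 0.0657] j6 0.3
```

Request:
carry_out:
  motion:
    - [1,0,0,-0.01,0,0,0]
    - [1,0,0,-0.035,0,0,0]
    - [1,0,0,-0.07,0,0,0]
    - [1,0,0,-0.105,0,0,0]
    - [1,-0.015,0.008,-0.128,0,0,0]
    - [1,-0.045,0.026,-0.133,0,0,0]
    - [1,-0.08,0.046,-0.133,0,0,0]
    - [1,-0.115,0.066,-0.133,0,0,0]

```text
clock: 10.1
tool_pos: [0.5038, -0.0584, 0.2004]
eef_rot: [0.002, 0.766, 0.643, -0.0]
ft_force: [0.3, 0.5, -2.9]
opening: 0.0551
```

Request:
carry_out:
  motion:
    - [1,-0.035,0.02,0,0,0,0]
    - [1,-0.07,0.04,0,0,0,0]
    - [1,-0.1,0.057,0,0,0,0]
    - [1,-0.13,0.074,0,0,0,0]
    - [1,-0.15,0.086,0,0,0,0]
    - [1,-0.165,0.095,0,0,0,0]
    - [1,-0.165,0.095,0,0,0,0]

```text
clock: 10.8
tool_pos: [0.5692, -0.2391, 0.2014]
eef_rot: [0.002, 0.766, 0.642, 0.0]
ft_force: [0.1, 0.2, -2.2]
opening: 0.0551
```

```bash
python3 -c "
from h import *
to(.5736,-.2529,.0697,-10)"
```

```text
t 10.8 shift [-0.0125  0.0063  0.1318] turn [ 0.0035  0.0027 -0.0013] |d| 0.133 open 0.0551 F [ 0.1  0.2 -2.2] p [ 0.5692 -0.2391  0.2014] j6 -0.24
```

Request:
carry_out:
  motion:
    - [1,-0.0125,0.006,0,0,0,0]
    - [1,-0.0125,0.006,0.02,0,0,0]
    - [1,-0.0125,0.006,0.055,0,0,0]
    - [1,-0.0125,0.006,0.085,0,0,0]
    - [1,-0.0125,0.006,0.11,0,0,0]
    - [1,-0.0125,0.006,0.122,0,0,0]
    - [1,-0.0125,0.006,0.126,0,0,0]
    - [1,-0.0125,0.006,0.127,0,0,0]

```text
clock: 11.6
tool_pos: [0.5737, -0.2528, 0.0748]
eef_rot: [0.002, 0.766, 0.642, 0.0]
ft_force: [0.2, 0.1, -3.3]
opening: 0.0551
```

```bash
python3 -c "
from h import *
to(.5736,-.2529,.0697,-10)"
```

```text
t 11.6 shift [-0.0001 -0.0001  0.0051] turn [ 0.0038  0.0028 -0.0009] |d| 0.005 open 0.0551 F [ 0.2  0.1 -3.3] p [ 0.5737 -0.2528  0.0748] j6 -0.26
```

Request:
carry_out:
  motion:
    - [1,0,0,0.0015,0,0,0]
    - [1,0,0,0.003,0,0,0]
    - [1,0,0,0.004,0,0,0]
    - [1,0,0,0.0045,0,0,0]
    - [1,0,0,0.005,0,0,0]
    - [1,0,0,0.005,0,0,0]

```text
clock: 12.2
tool_pos: [0.5737, -0.2528, 0.0699]
eef_rot: [0.002, 0.766, 0.642, 0.0]
ft_force: [-0.4, -0.4, -2.5]
opening: 0.0553
```

Request:
carry_out:
  motion:
    - [1,0,0,0.0005,0,0,0]
    - [1,0,0,0.0008,0,0,0]
    - [1,0,0,0.001,0,0,0]
    - [1,0,0,0.001,0,0,0]

```text
clock: 12.6
tool_pos: [0.5738, -0.253, 0.0698]
eef_rot: [0.003, 0.766, 0.642, 0.0]
ft_force: [-2.4, 0.9, 6.5]
opening: 0.0554
```

Now in contact (Fz −2.5 → +6.5). Release, rise and move towards the wide lens.

Request:
carry_out:
  motion:
    - [0.2,0,0,0,0,0,0]
    - [0,0,0,0,0,0,0]
    - [-0.3,0,0,0,0,0,0]
    - [-0.6,0,0,0,0,0,0]
    - [-0.8,0,0,0,0,0,0]
    - [-0.8,0,0,0,0,0,0]

```text
clock: 13.2
tool_pos: [0.5739, -0.253, 0.0697]
eef_rot: [0.003, 0.766, 0.642, 0.0]
ft_force: [0.3, 0.8, 0.1]
opening: 0.0769
```

Request:
carry_out:
  motion:
    - [-0.8,0,0,-0.02,0,0,0]
    - [-0.8,0,0,-0.05,0,0,0]
    - [-0.9,0,0,-0.09,0,0,0]
    - [-1,0,0,-0.11,0,0,0]
    - [-1,0,0,-0.11,0,0,0]

```text
clock: 13.7
tool_pos: [0.5755, -0.2535, 0.1834]
eef_rot: [0.006, 0.766, 0.642, 0.002]
ft_force: [0.4, -0.8, -0.6]
opening: 0.0855
```

```bash
python3 -c "
from h import *
to(.4222,-.1942,.048,-10)"
```

```text
t 13.7 shift [ 0.0322 -0.1627  0.1335] turn [ 0.0105  0.0047 -0.0008] |d| 0.213 open 0.0855 F [ 0.4 -0.8 -0.6] p [ 0.5755 -0.2535  0.1834] j6 -0.26
```

Request:
carry_out:
  motion:
    - [-1,0.008,-0.04,0,0,0,0]
    - [-1,0.017,-0.085,0,0.003,0,0]
    - [-1,0.025,-0.13,0.005,0.006,0.002,0]
    - [-1,0.031,-0.157,0.01,0.01,0.005,0]
    - [-1,0.032,-0.163,0.035,0.01,0.005,0]
    - [-1,0.032,-0.163,0.07,0.01,0.005,0]
    - [-1,0.032,-0.163,0.1,0.01,0.005,0]
    - [-1,0.032,-0.163,0.12,0.01,0.005,0]

```text
clock: 14.5
tool_pos: [0.4202, -0.1936, 0.0591]
eef_rot: [-0.001, 0.766, 0.642, -0.0]
ft_force: [-0.8, 0.1, -0.2]
opening: 0.0854
```

```bash
python3 -c "
from h import *
to(.4222,-.1942,.048,-10)"
```

```text
t 14.5 shift [-0.0003  0.0021  0.011 ] turn [-0.0024 -0.0012 -0.0009] |d| 0.011 open 0.0854 F [-0.8  0.1 -0.2] p [ 0.4202 -0.1936  0.0591] j6 -0.28
```

Request:
carry_out:
  motion:
    - [-1,0,0.002,0.006,0,0,0]
    - [-1,0,0.002,0.011,0,0,0]
    - [-0.4,0,0.002,0.011,0,0,0]
    - [0,0,0.002,0.011,0,0,0]
    - [0.3,0,0.002,0.011,0,0,0]
    - [0.6,0,0.002,0.011,0,0,0]
    - [1,0,0.002,0.011,0,0,0]
    - [1,0,0.002,0.011,0,0,0]
  grip_force: 45

```text
clock: 15.3
tool_pos: [0.4225, -0.1941, 0.049]
eef_rot: [-0.001, 0.766, 0.642, -0.0]
ft_force: [-0.6, 0.3, 6.8]
opening: 0.0507
```

Request:
carry_out:
  motion:
    - [1,0,0,0,0,0,0]
    - [1,0,0,0,0,0,0]

```text
clock: 15.5
tool_pos: [0.4227, -0.1942, 0.0494]
eef_rot: [-0.0, 0.766, 0.642, 0.0]
ft_force: [-0.1, -0.5, -2.7]
opening: 0.0506
```

```bash
python3 -c "
from h import *
to(.6147,.0206,.17,5)"
```

```text
t 15.5 shift [ 0.2451  0.1515 -0.1205] turn [-2.000e-04 -6.000e-04 -2.627e-01] |d| 0.312 open 0.0506 F [-0.1 -0.5 -2.7] p [ 0.4227 -0.1942  0.0494] j6 -0.28
```

Request:
carry_out:
  motion:
    - [1,0,0,-0.01,0,0,0]
    - [1,0,0,-0.035,0,0,0]
    - [1,0,0,-0.07,0,0,0]
    - [1,0.005,0.003,-0.1,0,0,-0.02]
    - [1,0.025,0.015,-0.118,0,0,-0.06]
    - [1,0.055,0.034,-0.12,0,0,-0.1]
    - [1,0.09,0.056,-0.12,0,0,-0.14]
    - [1,0.125,0.077,-0.12,0,0,-0.18]

```text
clock: 16.3
tool_pos: [0.5212, -0.0836, 0.1705]
eef_rot: [0.0, 0.705, 0.709, 0.0]
ft_force: [-0.6, -0.7, -2.5]
opening: 0.0508
```

```bash
python3 -c "
from h import *
to(.6147,.0206,.17,5)"
```

```text
t 16.3 shift [0.1037 0.094  0.0007] turn [ 0.001  -0.0004 -0.0818] |d| 0.14 open 0.0508 F [-0.6 -0.7 -2.5] p [ 0.5212 -0.0836  0.1705] j6 -0.19
```

Request:
carry_out:
  motion:
    - [1,0.03,0.027,0,0,0,-0.03]
    - [1,0.058,0.053,0,0,0,-0.06]
    - [1,0.082,0.075,0,0,0,-0.08]
    - [1,0.098,0.089,0,0,0,-0.082]
    - [1,0.104,0.094,0,0,0,-0.082]
    - [1,0.104,0.094,0.02,0,0,-0.082]
    - [1,0.104,0.094,0.05,0,0,-0.082]
    - [1,0.104,0.094,0.07,0,0,-0.082]

```text
clock: 17.1
tool_pos: [0.6132, 0.0205, 0.0995]
eef_rot: [-0.001, 0.676, 0.737, -0.0]
ft_force: [0.2, 0.6, -3.3]
opening: 0.0507
```

```bash
python3 -c "
from h import *
to(.6147,.0206,.0594,5)
im=capture('scene');cv2.imwrite('pics/w1.png',cv2.resize(im[110:270,120:320,::-1],None,fx=3.5,fy=3.5))"
```

```text
t 17.1 shift [-0.      0.0015  0.0401] turn [-0.0012 -0.0003 -0.    ] |d| 0.04 open 0.0507 F [ 0.2  0.6 -3.3] p [0.6132 0.0205 0.0995] j6 -0.07
```

View pics/w1.png

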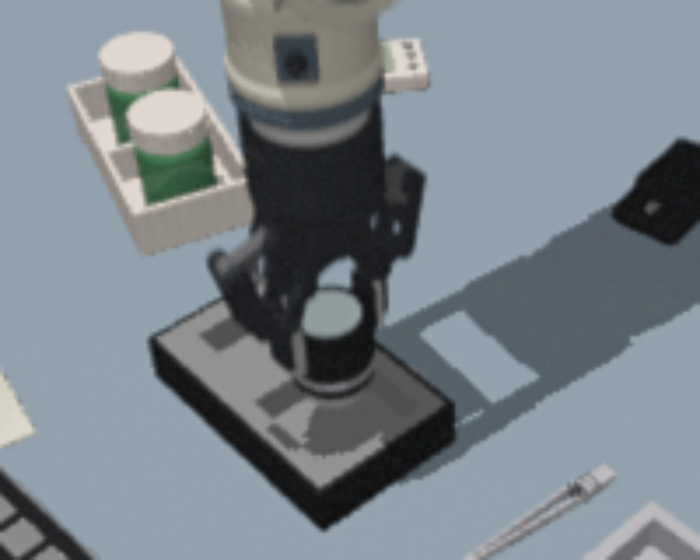

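Both jars stand in their bays. The lens hovers over the large pocket (crop ~(335,340)). Lowering.

Request:
carry_out:
  motion:
    - [1,0,0.0015,0.01,0,0,0]
    - [1,0,0.0015,0.022,0,0,0]
    - [1,0,0.0015,0.031,0,0,0]
    - [1,0,0.0015,0.036,0,0,0]
    - [1,0,0.0015,0.038,0,0,0]
    - [1,0,0.0015,0.0385,0,0,0]
    - [1,0,0.0015,0.039,0,0,0]
    - [1,0,0.0015,0.039,0,0,0]

```text
clock: 17.95
tool_pos: [0.6126, 0.0204, 0.0591]
eef_rot: [-0.002, 0.676, 0.737, -0.002]
ft_force: [-5.4, -0.7, 10.6]
opening: 0.051
```

Request:
carry_out:
  motion:
    - [1,0,0,0.0005,0,0,0]
    - [1,0,0,0.001,0,0,0]
    - [1,0,0,0.001,0,0,0]

```text
clock: 18.25
tool_pos: [0.6133, 0.0204, 0.0591]
eef_rot: [-0.002, 0.676, 0.737, -0.002]
ft_force: [-2.2, -0.1, 6.3]
opening: 0.0508
```

Seated at z 0.0591, against 0.0594 expected. Release.

Request:
carry_out:
  motion:
    - [0.2,0,0,0,0,0,0]
    - [0.1,0,0,0,0,0,0]
    - [-0.2,0,0,0,0,0,0]
    - [-0.4,0,0,0,0,0,0]
    - [-0.7,0,0,0,0,0,0]
    - [-0.7,0,0,0,0,0,0]

```text
clock: 18.85
tool_pos: [0.6134, 0.0204, 0.0592]
eef_rot: [-0.002, 0.676, 0.737, -0.001]
ft_force: [0.5, 1.0, -0.2]
opening: 0.0725
```

Request:
carry_out:
  motion:
    - [-0.7,0,0,-0.02,0,0,0]
    - [-0.7,0,0,-0.05,0,0,0]
    - [-0.8,0,0,-0.09,0,0,0]
    - [-0.8,0,0,-0.11,0,0,0]
    - [-0.8,0,0,-0.11,0,0,0]

```text
clock: 19.35
tool_pos: [0.6161, 0.0205, 0.1729]
eef_rot: [0.001, 0.676, 0.737, 0.001]
ft_force: [-0.0, -0.5, -0.8]
opening: 0.0768
```

```bash
python3 -c "
from h import *
to(.425,.2013,.16,5)"
```

```text
t 19.35 shift [ 0.1968 -0.1747  0.0125] turn [ 0.0024  0.0002 -0.    ] |d| 0.263 open 0.0768 F [-0.  -0.5 -0.8] p [0.6161 0.0205 0.1729] j6 -0.07
```

Request:
carry_out:
  motion:
    - [-0.8,0.025,-0.022,0,0,0,0]
    - [-0.8,0.06,-0.053,0,0,0,0]
    - [-0.8,0.095,-0.084,0.005,0,0,0]
    - [-0.8,0.13,-0.115,0.01,0,0,0]
    - [-0.8,0.16,-0.142,0.012,0,0,0]
    - [-0.8,0.185,-0.164,0.012,0,0,0]
    - [-0.8,0.197,-0.175,0.012,0,0,0]
    - [-0.8,0.197,-0.175,0.012,0,0,0]

```text
clock: 20.15
tool_pos: [0.4224, 0.2022, 0.1595]
eef_rot: [0.0, 0.675, 0.738, -0.0]
ft_force: [0.1, -0.5, -0.1]
opening: 0.0765
```

```bash
python3 -c "
from h import *
to(.425,.2013,.064,5)"
```

```text
t 20.15 shift [-0.0011  0.0025  0.0955] turn [0.     0.0008 0.0026] |d| 0.096 open 0.0765 F [ 0.1 -0.5 -0.1] p [0.4224 0.2022 0.1595] j6 0.33
```

Request:
carry_out:
  motion:
    - [-0.8,-0.001,0.0025,0.02,0,0,0]
    - [-0.8,-0.001,0.0025,0.05,0,0,0]
    - [-0.8,-0.001,0.0025,0.077,0,0,0]
    - [-0.8,-0.001,0.0025,0.09,0,0,0]
    - [-0.8,-0.001,0.0025,0.0955,0,0,0]
    - [-0.8,-0.001,0.0025,0.0955,0,0,0]
    - [-0.2,-0.001,0.0025,0.0955,0,0,0]
    - [0.1,-0.001,0.0025,0.0955,0,0,0]

```text
clock: 20.95
tool_pos: [0.4257, 0.2017, 0.065]
eef_rot: [0.001, 0.675, 0.738, 0.001]
ft_force: [-1.0, -0.5, 0.6]
opening: 0.0494
```

Request:
carry_out:
  motion:
    - [0.3,0,0,0,0,0,0]
    - [0.5,0,0,0,0,0,0]
    - [0.7,0,0,0,0,0,0]
    - [1,0,0,0,0,0,0]
    - [1,0,0,0,0,0,0]
    - [1,0,0,0,0,0,0]
    - [1,0,0,0,0,0,0]
    - [1,0,0,0,0,0,0]

```text
clock: 21.75
tool_pos: [0.4262, 0.2019, 0.0658]
eef_rot: [0.001, 0.675, 0.738, 0.001]
ft_force: [-1.7, -0.4, 6.7]
opening: 0.033
```

```bash
python3 -c "
from h import *
to(.622,-.0611,.21,5)"
```

```text
t 21.75 shift [-0.2795  0.1719 -0.1438] turn [ 0.0031 -0.0002  0.0027] |d| 0.358 open 0.033 F [-1.7 -0.4  6.7] p [0.4262 0.2019 0.0658] j6 0.33
```

Request:
carry_out:
  motion:
    - [1,0,0,-0.01,0,0,0]
    - [1,0,0,-0.035,0,0,0]
    - [1,0,0,-0.07,0,0,0]
    - [1,0,0,-0.105,0,0,0]
    - [1,-0.015,0.009,-0.123,0,0,0]
    - [1,-0.045,0.028,-0.125,0,0,0]
    - [1,-0.08,0.049,-0.125,0,0,0]
    - [1,-0.115,0.071,-0.125,0,0,0]

```text
clock: 22.55
tool_pos: [0.5072, 0.0927, 0.192]
eef_rot: [0.001, 0.674, 0.739, 0.002]
ft_force: [0.5, 0.9, -2.0]
opening: 0.0332
```

Request:
carry_out:
  motion:
    - [1,-0.035,0.021,0,0,0,0]
    - [1,-0.07,0.043,0,0,0,0]
    - [1,-0.1,0.062,0,0,0,0]
    - [1,-0.125,0.077,0,0,0,0]
    - [1,-0.145,0.089,0,0,0,0]
    - [1,-0.155,0.095,0,0,0,0]
    - [1,-0.155,0.095,0,0,0,0]

```text
clock: 23.25
tool_pos: [0.6162, -0.0539, 0.1925]
eef_rot: [0.001, 0.675, 0.738, 0.002]
ft_force: [-0.8, 0.7, -2.5]
opening: 0.0333
```

```bash
python3 -c "
from h import *
to(.622,-.0611,.0758,5)"
```

```text
t 23.25 shift [-0.0077  0.0046  0.1167] turn [ 0.0042 -0.0003  0.0024] |d| 0.117 open 0.0333 F [-0.8  0.7 -2.5] p [ 0.6162 -0.0539  0.1925] j6 -0.2
```

Request:
carry_out:
  motion:
    - [1,-0.0077,0.0046,0,0,0,0]
    - [1,-0.0077,0.0046,0.02,0,0,0]
    - [1,-0.0077,0.0046,0.045,0,0,0]
    - [1,-0.0077,0.0046,0.065,0,0,0]
    - [1,-0.0077,0.0046,0.075,0,0,0]
    - [1,-0.0077,0.0046,0.076,0,0,0]

```text
clock: 23.85
tool_pos: [0.6207, -0.0604, 0.1153]
eef_rot: [0.0, 0.674, 0.738, 0.001]
ft_force: [0.1, 0.0, -2.0]
opening: 0.0332
```

```bash
python3 -c "
from h import *
to(.622,-.0611,.0758,5)
im=capture('scene');cv2.imwrite('pics/s1.png',cv2.resize(im[110:270,120:320,::-1],None,fx=3.5,fy=3.5))"
```

```text
t 23.85 shift [-0.0008  0.0011  0.0395] turn [ 0.0015 -0.0009  0.0032] |d| 0.04 open 0.0332 F [ 0.1  0.  -2. ] p [ 0.6207 -0.0604  0.1153] j6 -0.21
```

View pics/s1.png

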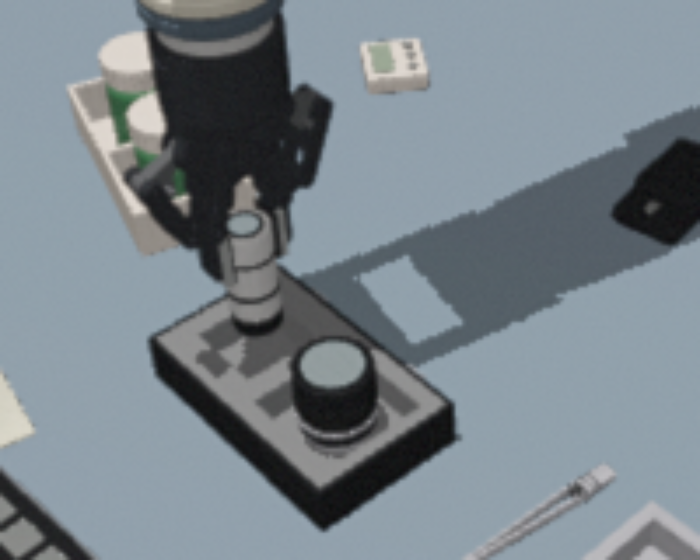

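The wide lens stands in the large pocket. The slim lens is upright above the small one (crop ~(255,320)).

Request:
carry_out:
  motion:
    - [1,-0.001,0.001,0.01,0,0,0]
    - [1,-0.001,0.001,0.022,0,0,0]
    - [1,-0.001,0.001,0.031,0,0,0]
    - [1,-0.001,0.001,0.036,0,0,0]
    - [1,-0.001,0.001,0.038,0,0,0]
    - [1,-0.001,0.001,0.0385,0,0,0]
    - [1,-0.001,0.001,0.039,0,0,0]
    - [1,-0.001,0.001,0.039,0,0,0]

```text
clock: 24.7
tool_pos: [0.6229, -0.0615, 0.0775]
eef_rot: [0.001, 0.674, 0.738, 0.002]
ft_force: [0.6, -0.2, -2.0]
opening: 0.0326
```

Request:
carry_out:
  motion:
    - [1,0,0,0.0005,0,0,0]
    - [1,0,0,0.001,0,0,0]
    - [1,0,0,0.001,0,0,0]

```text
clock: 25.0
tool_pos: [0.623, -0.0615, 0.0766]
eef_rot: [0.001, 0.674, 0.738, 0.002]
ft_force: [-0.3, -0.2, -3.4]
opening: 0.0328
```

Request:
carry_out:
  motion:
    - [1,0,0,0.0004,0,0,0]
    - [1,0,0,0.0008,0,0,0]
    - [1,0,0,0.0012,0,0,0]
    - [1,0,0,0.0014,0,0,0]
    - [1,0,0,0.0014,0,0,0]

```text
clock: 25.5
tool_pos: [0.623, -0.0615, 0.0758]
eef_rot: [0.001, 0.674, 0.738, 0.002]
ft_force: [-2.7, 1.2, 5.7]
opening: 0.0329
```

Seated exactly at 0.0758 with contact. Release.

Request:
carry_out:
  motion:
    - [0.5,0,0,0,0,0,0]
    - [0.4,0,0,0,0,0,0]
    - [0.2,0,0,0,0,0,0]
    - [0,0,0,0,0,0,0]
    - [-0.3,0,0,0,0,0,0]
    - [-0.3,0,0,0,0,0,0]
    - [-0.3,0,0,0,0,0,0]

```text
clock: 26.2
tool_pos: [0.6231, -0.0616, 0.0758]
eef_rot: [0.001, 0.674, 0.738, 0.002]
ft_force: [-1.0, -0.2, -0.0]
opening: 0.0553
```

Request:
carry_out:
  motion:
    - [-0.3,0,0,-0.02,0,0,0]
    - [-0.3,0,0,-0.05,0,0,0]
    - [-0.5,0,0,-0.09,0,0,0]
    - [-0.7,0,0,-0.1,0,0,0]
    - [-0.8,0,0,-0.1,0,0,0]

```text
clock: 26.7
tool_pos: [0.624, -0.0618, 0.178]
eef_rot: [0.003, 0.674, 0.738, 0.003]
ft_force: [-0.4, -0.1, 0.2]
opening: 0.077
```

```bash
python3 -c "
from h import *
to(.3404,.2994,.12,96)"
```

```text
t 26.7 shift [ 0.3853 -0.2503  0.0557] turn [ 0.0071 -0.0061  1.5564] |d| 0.463 open 0.077 F [-0.4 -0.1  0.2] p [ 0.624  -0.0618  0.178 ] j6 -0.21
```

Request:
carry_out:
  motion:
    - [-1,0.015,-0.01,0,0,0,-0.1]
    - [-1,0.05,-0.032,0,0,0,-0.22]
    - [-1,0.085,-0.055,0,0,0,-0.34]
    - [-1,0.12,-0.078,0,0,0,-0.46]
    - [-1,0.155,-0.101,0,0,0,-0.58]
    - [-1,0.19,-0.123,0,0,0,-0.7]
    - [-1,0.225,-0.146,0.01,0,0,-0.82]
    - [-1,0.26,-0.169,0.02,0,0,-0.94]

```text
clock: 27.5
tool_pos: [0.4305, 0.1827, 0.1551]
eef_rot: [0.003, 0.265, 0.964, 0.001]
ft_force: [0.1, 0.7, -0.5]
opening: 0.0853
```

```bash
python3 -c "
from h import *
to(.3404,.2994,.10,96)"
```

```text
t 27.5 shift [0.1374 0.0542 0.0544] turn [ 0.0012  0.007  -0.6407] |d| 0.157 open 0.0853 F [ 0.1  0.7 -0.5] p [0.4305 0.1827 0.1551] j6 -0.65
```

Request:
carry_out:
  motion:
    - [-1,0.035,0.014,0.005,0,0.002,-0.12]
    - [-1,0.07,0.028,0.02,0,0.004,-0.24]
    - [-1,0.1,0.039,0.035,0,0.007,-0.36]
    - [-1,0.12,0.047,0.045,0,0.007,-0.48]
    - [-1,0.133,0.052,0.05,0,0.007,-0.58]
    - [-1,0.1374,0.0542,0.054,0,0.007,-0.641]
    - [-1,0.1374,0.0542,0.054,0,0.007,-0.641]

```text
clock: 28.2
tool_pos: [0.3388, 0.299, 0.0988]
eef_rot: [-0.001, -0.053, 0.999, -0.0]
ft_force: [-0.7, -0.1, -0.4]
opening: 0.0855
```

```bash
python3 -c "
from h import *
to(.3404,.2994,.022,96)"
```

```text
t 28.2 shift [-0.0018  0.0003  0.0768] turn [-0.0008 -0.0026  0.0023] |d| 0.077 open 0.0855 F [-0.7 -0.1 -0.4] p [0.3388 0.299  0.0988] j6 -0.98
```

Request:
carry_out:
  motion:
    - [-1,-0.002,0,0.02,0,0,0]
    - [-1,-0.002,0,0.045,0,0,0]
    - [-1,-0.002,0,0.063,0,0,0]
    - [-1,-0.002,0,0.072,0,0,0]
    - [-1,-0.002,0,0.077,0,0,0]
    - [-1,-0.002,0,0.077,0,0,0]
    - [-0.7,-0.002,0,0.077,0,0,0]
    - [-0.7,-0.002,0,0.077,0,0,0]
  grip_force: 25

```text
clock: 29.0
tool_pos: [0.341, 0.2995, 0.0224]
eef_rot: [-0.001, -0.053, 0.999, -0.0]
ft_force: [0.7, -0.3, 0.2]
opening: 0.0724
```

```bash
python3 -c "
from h import *
to(.3404,.2994,.022,96)
im=capture('scene');cv2.imwrite('pics/d1.png',cv2.resize(im[170:300,320:480,::-1],None,fx=4,fy=4))"
```

```text
t 29.0 shift [0.0006 0.     0.0004] turn [-0.0001 -0.0015  0.0021] |d| 0.001 open 0.0724 F [ 0.7 -0.3  0.2] p [0.341  0.2995 0.0224] j6 -0.99
```

View pics/d1.png

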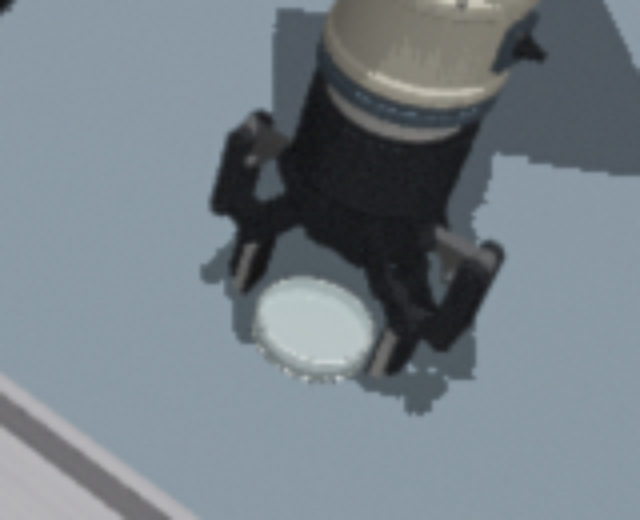

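```bash
python3 -c "
from h import *
for z in (.0,.005,.01,.015):
    for s in (1,-1):
        a=np.radians(96);u=np.array([np.cos(a),np.sin(a)]);v=np.array([-u[1],u[0]])
        for w in (.011,-.011):
            P=np.array([.341,.2995])+s*.037*u+w*v
            print(z,s,w,((proj('scene',[*P,z])-[320,170]+.5)*4).round())
"
```

```text
0.0 1 0.011 [383. 371.]
0.0 1 -0.011 [361. 394.]
0.0 -1 0.011 [261. 293.]
0.0 -1 -0.011 [239. 314.]
0.005 1 0.011 [386. 365.]
0.005 1 -0.011 [363. 388.]
0.005 -1 0.011 [263. 287.]
0.005 -1 -0.011 [241. 308.]
0.01 1 0.011 [388. 359.]
0.01 1 -0.011 [366. 382.]
0.01 -1 0.011 [265. 281.]
0.01 -1 -0.011 [242. 302.]
0.015 1 0.011 [391. 353.]
0.015 1 -0.011 [369. 376.]
0.015 -1 0.011 [267. 275.]
0.015 -1 -0.011 [244. 296.]
```

Comparing the projection with the picture, the fingertips stand at about z=0.015 at this opening. They need to go about 8 mm lower to hold the dish lid well.

Request:
carry_out:
  motion:
    - [-0.7,0,0,0.003,0,0,0]
    - [-0.7,0,0,0.006,0,0,0]
    - [-0.7,0,0,0.008,0,0,0]
    - [-0.7,0,0,0.008,0,0,0]
    - [-0.5,0,0,0.008,0,0,0]
    - [-0.3,0,0,0.008,0,0,0]
    - [-0.3,0,0,0.008,0,0,0]

```text
clock: 29.75
tool_pos: [0.3409, 0.2994, 0.0146]
eef_rot: [-0.001, -0.053, 0.999, -0.0]
ft_force: [-0.8, -0.3, 4.1]
opening: 0.0584
```

Request:
carry_out:
  motion:
    - [0,0,0,0,0,0,0]
    - [0.3,0,0,0,0,0,0]
    - [0.6,0,0,0,0,0,0]
    - [0.6,0,0,0,0,0,0]
    - [0.6,0,0,0,0,0,0]
    - [0.6,0,0,0,0,0,0]

```text
clock: 30.35
tool_pos: [0.3409, 0.2994, 0.0146]
eef_rot: [-0.001, -0.053, 0.999, -0.0]
ft_force: [-0.2, 0.4, 2.3]
opening: 0.0589
```

Request:
carry_out:
  motion:
    - [0.6,0,0,-0.003,0,0,0]
    - [0.6,0,0,-0.01,0,0,0]
    - [0.6,0,0,-0.025,0,0,0]
    - [0.6,0,0,-0.04,0,0,0]
    - [0.6,0,0,-0.04,0,0,0]

```text
clock: 30.85
tool_pos: [0.3419, 0.3002, 0.0563]
eef_rot: [0.001, -0.053, 0.999, 0.001]
ft_force: [0.4, -0.3, 0.2]
opening: 0.0588
```

```bash
python3 -c "
from h import *
to(.5597,.2912,.1,96)
im=capture('scene');cv2.imwrite('pics/d2.png',cv2.resize(im[150:300,320:480,::-1],None,fx=4,fy=4))"
```

```text
t 30.85 shift [-0.2157 -0.0321 -0.0435] turn [0.0017 0.0012 0.0022] |d| 0.222 open 0.0588 F [ 0.4 -0.3  0.2] p [0.3419 0.3002 0.0563] j6 -0.99
```

View pics/d2.png

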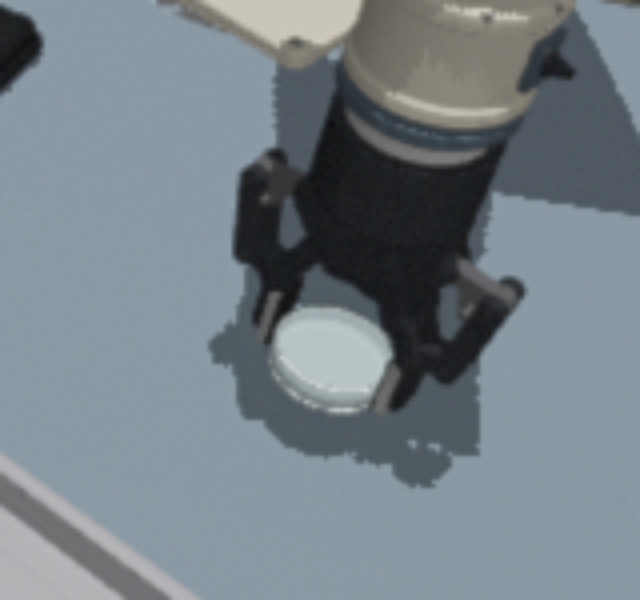

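The dish is held level between the pads. Carry it to the wash tray.

Request:
carry_out:
  motion:
    - [0.6,0,0,-0.015,0,0,0]
    - [0.6,-0.02,-0.003,-0.035,0,0,0]
    - [0.6,-0.055,-0.008,-0.04,0,0,0]
    - [0.6,-0.095,-0.014,-0.04,0,0,0]
    - [0.6,-0.135,-0.02,-0.04,0,0,0]
    - [0.6,-0.175,-0.026,-0.04,0,0,0]
    - [0.6,-0.205,-0.031,-0.04,0,0,0]
    - [0.6,-0.2157,-0.032,-0.04,0,0,0]

```text
clock: 31.7
tool_pos: [0.5622, 0.2906, 0.0948]
eef_rot: [0.001, -0.053, 0.999, 0.001]
ft_force: [-0.8, -0.3, -1.2]
opening: 0.0588
```

```bash
python3 -c "
from h import *
to(.5597,.2912,.0176,96)"
```

```text
t 31.7 shift [0.0026 0.0007 0.0772] turn [0.0015 0.0018 0.0005] |d| 0.077 open 0.0588 F [-0.8 -0.3 -1.2] p [0.5622 0.2906 0.0948] j6 -1.22
```

Request:
carry_out:
  motion:
    - [0.6,0.002,0,0.02,0,0,0]
    - [0.6,0.002,0,0.042,0,0,0]
    - [0.6,0.002,0,0.06,0,0,0]
    - [0.6,0.002,0,0.069,0,0,0]
    - [0.6,0.002,0,0.0735,0,0,0]
    - [0.6,0.002,0,0.075,0,0,0]
    - [0.6,0.002,0,0.0755,0,0,0]
    - [0.6,0.002,0,0.0755,0,0,0]

```text
clock: 32.5
tool_pos: [0.5608, 0.2909, 0.0201]
eef_rot: [0.001, -0.053, 0.999, 0.001]
ft_force: [-0.4, 0.5, -0.3]
opening: 0.059
```

Request:
carry_out:
  motion:
    - [0.6,0,0,0.0005,0,0,0]
    - [0.6,0,0,0.001,0,0,0]
    - [0.6,0,0,0.001,0,0,0]

```text
clock: 32.8
tool_pos: [0.561, 0.2909, 0.0194]
eef_rot: [0.002, -0.053, 0.999, 0.001]
ft_force: [-0.4, 0.2, -0.4]
opening: 0.0589
```

Request:
carry_out:
  motion:
    - [0.6,0,0,0.0006,0,0,0]
    - [0.6,0,0,0.0012,0,0,0]
    - [0.6,0,0,0.0016,0,0,0]
    - [0.6,0,0,0.0016,0,0,0]

```text
clock: 33.2
tool_pos: [0.561, 0.2909, 0.0178]
eef_rot: [0.002, -0.053, 0.999, 0.001]
ft_force: [1.0, -0.7, 0.5]
opening: 0.0589
```

Request:
carry_out:
  motion:
    - [0.6,0,0,0.0004,0,0,0]
    - [0.6,0,0,0.0008,0,0,0]
    - [0.6,0,0,0.0011,0,0,0]
    - [0.6,0,0,0.0011,0,0,0]

```text
clock: 33.6
tool_pos: [0.561, 0.2909, 0.0176]
eef_rot: [0.002, -0.053, 0.999, 0.001]
ft_force: [-3.0, -1.6, 9.7]
opening: 0.0589
```

In contact at 0.0176 as predicted. Open to about 70 mm and rise.

Request:
carry_out:
  motion:
    - [-0.3,0,0,0,0,0,0]
    - [-0.4,0,0,0,0,0,0]
    - [-0.5,0,0,0,0,0,0]
    - [-0.6,0,0,0,0,0,0]
    - [-0.7,0,0,0,0,0,0]
    - [-0.7,0,0,0,0,0,0]
    - [-0.7,0,0,0,0,0,0]

```text
clock: 34.3
tool_pos: [0.561, 0.2909, 0.0175]
eef_rot: [0.002, -0.053, 0.999, 0.001]
ft_force: [-0.4, -0.7, -0.9]
opening: 0.0726
```

Request:
carry_out:
  motion:
    - [-0.7,0,0,-0.01,0,0,0]
    - [-0.7,0,0,-0.03,0,0,0]
    - [-0.7,0,0,-0.07,0,0,0]
    - [-0.7,0,0,-0.11,0,0,0]
    - [-0.7,0,0,-0.15,0,0,0]
    - [-0.7,0,0,-0.19,0,0,0]
    - [-0.7,0,0,-0.2,0,0,0]

```text
clock: 35.0
tool_pos: [0.5626, 0.2916, 0.2236]
eef_rot: [0.006, -0.053, 0.999, 0.003]
ft_force: [0.7, 1.0, 0.7]
opening: 0.0728
```

```bash
python3 -c "
from h import *
o=get_obs();print(o['clock'],o['tool_pos'],o['opening'])
im=capture('scene');cv2.imwrite('pics/f.png',cv2.resize(im[:,:,::-1],(800,600),interpolation=cv2.INTER_CUBIC))"
```

```text
35.0 [0.56256196 0.29155344 0.22358311] 0.07276336270723459
```

View pics/f.png

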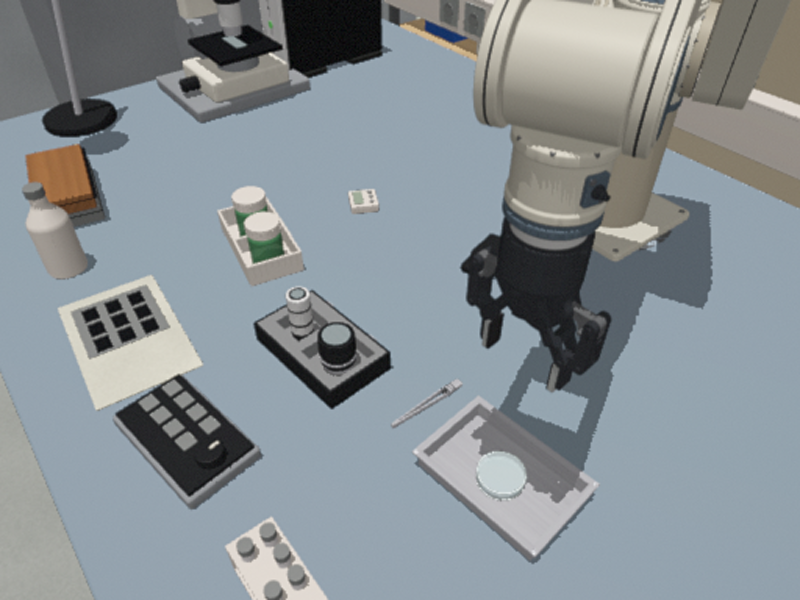

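The final view shows both jars upright in their bays at (250,210) and (265,240). The lenses stand in their pockets at (300,310) and (337,343), and the dish lies flat in the tray at (500,474). The timer and tweezers haven't moved, and the gripper is clear of everything.

```bash
python3 -c "
from station import *
print(hand_in())"
```

```text
the job is handed in; nothing more can be done
None
```

Everything is put away and the job is handed in, at about 35 s on the robot's clock out of 128 s. In the order asked, I stood the two jars in the crate bays, the wide lens in the large pocket and the slim lens in the small one. Then I laid the dish flat in the wash tray.

- **Placing:** each item was lowered until the wrist force showed contact, and the heights matched the known floors to within 1 mm. The first jar touched down harder than the rest, with a wrist reading of about 29 N upward that eased to 6.5 N before I let go. It stayed upright.
- **Last check:** the final scene picture shows both jars and both lenses upright and the dish flat. The timer and tweezers look unmoved, and the gripper is clear of everything.
- **What I could not check:** the one top-camera picture I took during placing was blocked by the arm, so upright placement rests on the scene camera and the contact heights. The scene picture put the jar lids about 2 mm off the top-view measurement, which is within the stated calibration error.

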